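Clamp the tip box down on its carrier

TASK

Secure the pipette-tip box for the trolley's trip: push the blue clamp strap over with the side of a finger or the fingertips until it lies fully down across the box's lid, then push the red cam lever down flat over the strap until it stops. Strap first, lever standing open meanwhile; the box stays seated in its carrier, and leave the other things on the trolley where they are.

Things in the scene. Friction and masses are not known exactly. Their poses are not given: they have to be found in the camera images.
- carrier: Fixed aluminium plate with a quick clamp, 160 x 206 mm. Origin: centre of its underside, on the trolley top; z up. The tip box sits in its middle. The strap's hinge post (106 mm high) stands at its +y end, the lever's post (118 mm high) at its -y end, both at x = 0 and up to 50 mm wide in x. Strap and lever swing in this body's y-z plane, at x = 0.
- strap (a joint): Blue flat strap, 24 mm wide (carrier x), 5 mm thick, 134 mm from pin to round end. Rad: 0 = flat across the lid, pointing to carrier -y, top 97.5 mm above the trolley top, at its stop (0.7 mm over the lid); 1.57 upright; starts at 1.7 to 1.95, leaning out to carrier +y; stop 2.1. Stiff hinge: stays where left, needs about 1 N near its end all the way down.
- strap_hinge (a point): The strap's hinge pin axis (along the carrier's x), at carrier (0, +74, 96) mm.
- strap_end (a point): The free end of the strap, 134 mm from the hinge pin, at mid thickness (within 1 mm).
- lever (a joint): Cam lever, dark arm with red grip (20 wide, 12 thick, its round end 16 thick, 38 to 88 mm from the pin). Rad: 0 = flat over the strap, pointing to carrier +y, top 114 to 116 mm above the trolley top, at its stop; 1.57 upright; starts at 1.65 to 1.9, leaning out to carrier -y; stop 2.1. Stiff: stays where left, needs about 1.5 N near its end all the way. Shut, it holds the strap down; shut too early, it blocks the strap.
- lever_pin (a point): The lever's pin axis (along the carrier's x), at carrier (0, -78, 108) mm.
- lever_end (a point): The free end of the lever's red grip, 88 mm from the pin, at mid thickness.
- tip_box: Pipette-tip box, blue with a clear closed lid, 122 mm along the carrier's x, 92 mm along its y, 81 mm high, 0.3 kg, loose between the plate's corner lips (14 mm high, 2 mm play). Origin: centre of its underside, 10 mm above the trolley top; the lid's top is 91 mm above the trolley top.
- brown_bottle: Bystander: brown glass bottle with blue cap, 72 mm across, 148 mm high, at the back of the trolley. Origin: centre of its underside.
- clear_bottle: Bystander: clear bottle with blue cap, 58 mm across, 123 mm high, at the back. Origin: centre of its underside.
- beaker: Bystander: glass beaker, 72 mm across, 90 mm high, at the back. Origin: centre of its underside.
- timer: Bystander: grey kitchen-type timer, 58 x 62 x 58 mm, at the left. Origin: centre of its underside.
- vial: Bystander: small vial with green cap, 12 mm across, 34 mm high, at the left. Origin: centre of its underside.
- tube: Bystander: capped sample tube lying down, 100 mm long, 18 mm thick, at the front left. Origin: its underside.
- wash_bottle: Fixed bystander: white wash bottle with a red spout, 73 x 122 mm, 223 mm high, at the back right. Origin: centre of its underside.
- marker: Bystander: red and white marker pen lying down, 135 mm long, 17 mm thick, at the right. Origin: its underside.

How it is judged:
On the way, in this order (a step that is already met when the one before it is completed fails the run):
1. the strap lies fully down across the lid (within 0.07 rad) while the lever still stands open (more than 1.0 rad) (value of joint strap below 0.07 rad and value of joint lever above 1 rad), for 0.2 s.
2. the lever is pushed fully down (within 0.08 rad) over the shut strap (value of joint lever below 0.08 rad and value of joint strap below 0.07 rad), for 0.2 s.
At the end, for the whole second after the job is handed in: The strap is shut to within 0.07 rad and the lever to within 0.08 rad of their stops; the tip box rests seated in the carrier (centre within 8 mm, underside within 5 mm of the plate, level within 0.05 rad, at rest); every bystander is within 30 mm of where it stood (all of step 2 and horizontal distance between tip_box and carrier below 0.008 m and z of tip_box in the frame of carrier below 0.015 m and angle between tip_box's own z axis and vertical below 0.05 rad and linear speed of tip_box below 0.02 m/s and distance of each of brown_bottle, clear_bottle, beaker, timer, vial, tube, marker from where it was at the start of the episode below 0.03 m); the robot touches nothing.
It fails at once if the tip box is lifted more than 10 mm off its plate or tilted more than 0.15 rad (z of tip_box in the frame of carrier above 0.02 m or angle between tip_box's own z axis and vertical above 0.15 rad).
It fails at once if a bystander is moved by more than 30 mm, or lifted (distance of any of brown_bottle, clear_bottle, beaker, timer, vial, tube, marker from where it was at the start of the episode above 0.03 m).
It also fails if it takes over 51 s, if anything falls off the work surface, if the arm or the gripper's body presses on something with over 40 N, if the wrist force passes 120 N, or if a joint passes its speed limit or range.

ROBOT

A 7-joint arm with a two-finger parallel gripper is mounted at the origin on a cart in front of the work surface, level with it; the furniture and walls round the work are solid. World frame = base frame: x ahead of the robot, y to its left, z up, the work surface at z = 0. Lengths are in m, angles in rad, forces in N, time in s.
With the tool pointing down it reaches from about 0.4 to 0.875 m from the base axis. Payload 4.4 kg.
Tool frame: the origin (TCP) lies at the very end of the fingers, on their centre line; the grasp point (between the pads) lies 19 mm behind it (grip_point_offset is the distance from the TCP to the grasp point, in m); z points along the fingers, x is the direction in which the jaws open and shut, and the axes are right-handed (so a half turn about z gives the same grasp; the last joint's range is limited). The gripper opens to 85 mm and grips with 20 to 120 N. Pads are 22 mm wide; open, the fingers measure 114 mm over their backs; the gripper's body (76 mm by 85 mm) begins 54 mm behind the grasp point. The pads swing forward as they close: fully open they stand 13 mm farther back than shut.
Start: joints at [-1.278, 0.628, 0.038, 1.517, -0.027, 0.996, -0.02], TCP at [0.228, 0.609, 0.208] pointing down, gripper open.
Joint ranges: [-3.06, 3.06], [-0.37, 2.12], [-1.25, 1.32], [0.18, 2.47], [-1.1, 4.24], [0.23, 1.98], [-2.94, 2.94]. Speed limits (rad/s): [2.57, 2.57, 3.14, 3.14, 3.14, 3.14, 3.14].

INTERFACE

Orientations are given as a 3x3 rotation matrix whose columns are the frame's x, y, z axes.
In Python, from station import * gives the robot as it stands.
- The arm moves only by the tool jog_arm, never from a script. Its argument "steps" is a list of rows, each a list of 6 numbers: the shift along the tool's x, y, z in m, then the turn, a rotation vector about the tool's x, y, z in rad. In form: [[tx, ty, tz, ax, ay, az], ...]. A call has 1 to 5 rows; each row shifts and turns the commanded pose from where the row before left it, along the tool's axes as they then stand; what a row does not reach is not made up. A row lasts 1/8 s, in which the tool goes at most 62.5 mm and 10.7 degrees, less where a joint would pass 70% of its speed; a pose out of reach is approached as far as the arm can. A call with a gripper value outside its range is refused whole. "gripper" is the closure in counts, from 0 (fully open) to 255 (shut), set as the call begins (left out, the last holds). The fingers move at their own pace and stop on an object; "grip_force" is the grip in N (left out, the last holds). Time passes only in rows, so rows that do not move let the fingers close. It gives the time, the measured TCP pose, the force and the opening at its end, in the units of the state.
- observe(): the state, without advancing time (a new reading comes with each control period).
- capture(name): name is "scene" or "top" or "wrist"; returns a dict with "frame" (480x640x3 uint8, blue, green, red), "K" (3x3 intrinsics, pixels), "extrinsics" (4x4, takes a point from world to camera coordinates). Camera axes: x right, y up, looking along -z (the intrinsics and any distortion apply to the point x, -y, -z); pixel columns grow to the right and rows downward; lengths in m; the calibration is good to about 2 mm. A picture is of the moment at which its call begins. There is no depth.
- job_done(): hands the job in, once; it reports no verdict.
The state is a dict: "time_s": time; "qpos": joint angles; "joint_vel": joint speeds; "joint_torque": joint torques, N m; "tool_pos": TCP position; "tcp_rot": TCP orientation; "wrist_force": force on the tool from outside, world axes, zero at the start; "moment": the same for the moment, N m; "grip_width": finger opening in m.
Only numpy, scipy, OpenCV 4.12 (cv2) and the standard library are available. Lean on these libraries where they do the work, as an engineer would, in place of code of your own. Each camera call takes 0.05 s, during which the arm holds its last target.

## Working session

There is one attempt and no reset: what is moved stays moved. The work goes in short steps, Python scripts to look and compute and a tool call to move; the robot and the scene stay as the last step left them, time stands still between calls to the robot, and variables do not carry over. Pictures are saved under pics/ and viewed, and the job is handed in when it is done.

Besides the shell and the picture viewer there is one more tool, called after "Request:" by a JSON object that holds its "api" and its "payload". jog_arm: Moves the arm, as the interface text tells. Its arguments: {"type":"object","properties":{"steps":{"type":"array","items":{"type":"array","items":{"type":"number"}}},"gripper":{"type":"number"},"grip_force":{"type":"number"}},"required":["steps"]}

```bash
mkdir -p pics; ls; python3 - <<'E'
from station import *
import cv2
s=observe();print(s['time_s'],s['tool_pos'],s['tcp_rot'],s['wrist_force'],s['grip_width'])
import pickle
for n in ("scene","top"):
    c=capture(n);cv2.imwrite(f"pics/{n}0.png",c['frame']);pickle.dump(c,open(n+"0.pkl","wb"));print(n,c['K'],c['extrinsics'])
E
```

```text
pics
0.0 [0.22800826 0.60799912 0.2068885 ] [[ 3.51179143e-01  9.36308085e-01 -6.16946359e-04]
 [ 9.36306431e-01 -3.51179682e-01 -1.76002837e-03]
 [-1.86458782e-03  4.04344098e-05 -9.99998261e-01]] [ 0.98921009  0.22727659 -0.46898632] 0.08523373705426958
scene [[443.60396103   0.         323.03739047]
 [  0.         443.60396103 237.76908018]
 [  0.           0.           1.        ]] [[-0.73482725 -0.67807112 -0.01576273  0.37042371]
 [ 0.34751818 -0.39636066  0.84978194 -0.31466881]
 [-0.58246032  0.61896509  0.52689866 -0.52873575]
 [ 0.          0.          0.          1.        ]]
top [[469.53500785   0.         317.77990633]
 [  0.         469.53500785 239.19439988]
 [  0.           0.           1.        ]] [[ 0.00667392 -0.99965003 -0.02559851 -0.05998873]
 [ 0.99894855  0.00550374  0.04551381 -0.55674153]
 [-0.045357   -0.02587535  0.99863567 -0.95846591]
 [ 0.          0.          0.          1.        ]]
```

View pics/scene0.png

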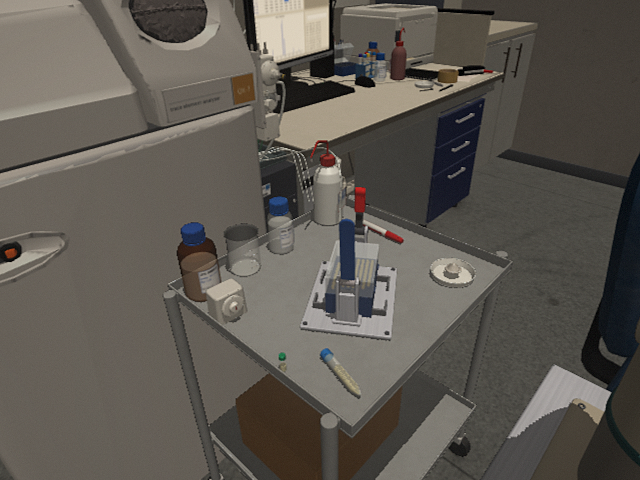

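View pics/top0.png

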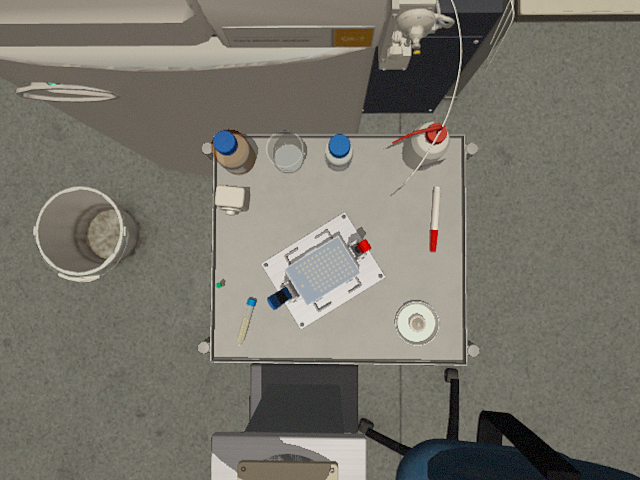

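```bash
python3 - <<'E'
import cv2
a=cv2.imread("pics/top0.png")[195:345,240:400];cv2.imwrite("pics/topc.png",cv2.resize(a,None,fx=5,fy=4,interpolation=cv2.INTER_CUBIC)[:600])
a=cv2.imread("pics/top0.png")[200:335,250:395];cv2.imwrite("pics/topc.png",cv2.resize(a,None,fx=4,fy=4,interpolation=cv2.INTER_CUBIC))
a=cv2.imread("pics/scene0.png")[180:345,290:420];cv2.imwrite("pics/scenec.png",cv2.resize(a,None,fx=3.5,fy=3.5,interpolation=cv2.INTER_CUBIC))
E
```

```text
(no output)
```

View pics/topc.png

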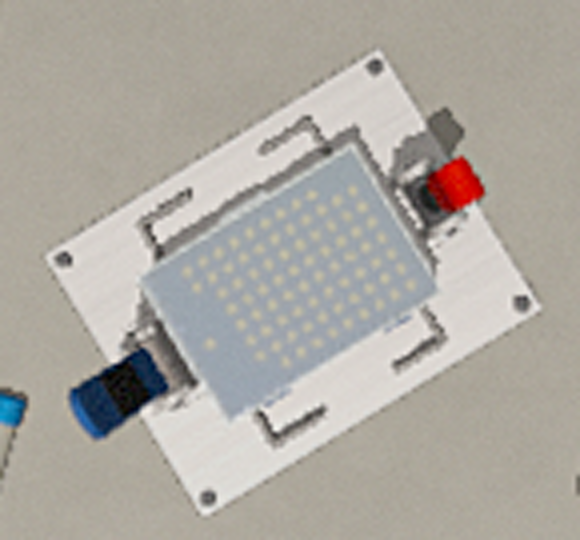

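View pics/scenec.png

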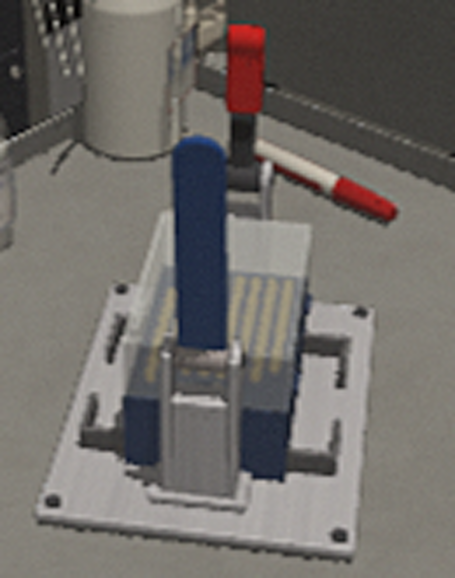

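```bash
cat > h.py <<'E'
import numpy as np,pickle,cv2
from scipy.optimize import least_squares
def proj(c,P):
    P=np.atleast_2d(P);E=c['extrinsics'];q=P@E[:3,:3].T+E[:3,3];q=q*[1,-1,-1]
    u=q@c['K'].T;return u[:,:2]/u[:,2:]
def ray(c,uv):
    E=c['extrinsics'];d=np.linalg.inv(c['K'])@[uv[0],uv[1],1];d=d*[1,-1,-1];R=E[:3,:3]
    return -R.T@E[:3,3],R.T@d
def atz(c,uv,z):
    o,d=ray(c,uv);return o+d*(z-o[2])/d[2]
def C(p,X):  # carrier->world, p=x,y,th
    X=np.atleast_2d(X);c,s=np.cos(p[2]),np.sin(p[2]);return X@np.array([[c,-s,0],[s,c,0],[0,0,1]]).T+[p[0],p[1],0]
def strap(a,r=.134,x=0): return np.array([x,.074-r*np.cos(a),.096+r*np.sin(a)])
def lever(a,r=.088,x=0): return np.array([x,-.078+r*np.cos(a),.108+r*np.sin(a)])
E
python3 - <<'E'
from h import *
T=pickle.load(open("top0.pkl","rb"));S=pickle.load(open("scene0.pkl","rb"))
tc=np.array([(380,48),(540,308),(205,516),(45,258)])/4+[250,200]
for t in tc: print(atz(T,t,.01))
sc=np.array([(37,517),(353,557),(377,308),(118,285)])/3.5+[290,180]
for t in sc: print('s',atz(S,t,.01))
P=np.array([atz(T,t,.01) for t in tc])
ey=(P[3]-P[0])+(P[2]-P[1]);print(np.linalg.norm(ey)/2,np.linalg.norm(P[3]-P[2]))
# ey=(-sin,cos)
th=np.arctan2(-ey[0],ey[1]);m=P.mean(0);print(m,th)
loc=np.array([[.08,-.103,.01],[-.08,-.103,.01],[-.08,.103,.01],[.08,.103,.01]])
# scene: which order
def f(p): 
    return np.r_[(proj(T,C(p,loc))-tc).ravel()]
r=least_squares(f,[m[0],m[1],th]);print(r.x,r.fun.round(1))
locs=loc
print('scene pred',((proj(S,C(r.x,loc))-[290,180])*3.5).round(0))
p=r.x;np.save("p.npy",p)
for a in (1.7,1.75,1.8,1.85,1.9,1.95): print(a,'strap end scene',((proj(S,C(p,strap(a)))-[290,180])*3.5).round(0),'top',((proj(T,C(p,strap(a)))-[250,200])*4).round(0))
for a in (1.65,1.7,1.75,1.8,1.85,1.9): print(a,'lever',((proj(S,C(p,lever(a)))-[290,180])*3.5).round(0),'top',((proj(T,C(p,lever(a)))-[250,200])*4).round(0))
E
```

```text
[ 0.61392951 -0.11261786  0.01      ]
[ 0.4801506  -0.19529026  0.01      ]
[ 0.37228609 -0.02380459  0.01      ]
[0.50405011 0.06027332 0.01      ]
s [0.49966843 0.06251037 0.01      ]
s [ 0.36617773 -0.01962214  0.01      ]
s [ 0.47486166 -0.19753045  0.01      ]
s [ 0.6064724 -0.1133084  0.01     ]
0.20372029363557126 0.15630371874322826
[ 0.49260408 -0.06785985  0.01      ] 0.5638199888452698
[ 0.49263243 -0.06784135  0.56264898] [-0.2 -0.6  1.1  0.1 -0.2  1.1 -0.8 -0.6]
scene pred [[106. 280.]
 [370. 305.]
 [351. 549.]
 [ 30. 511.]]
1.7 strap end scene [[196. 131.]] top [[ 90. 414.]]
1.75 strap end scene [[194. 140.]] top [[ 77. 423.]]
1.8 strap end scene [[192. 151.]] top [[ 63. 431.]]
1.85 strap end scene [[189. 162.]] top [[ 50. 439.]]
1.9 strap end scene [[187. 174.]] top [[ 37. 447.]]
1.95 strap end scene [[185. 187.]] top [[ 25. 455.]]
1.65 lever [[241.  25.]] top [[459. 184.]]
1.7 lever [[242.  23.]] top [[467. 178.]]
1.75 lever [[243.  20.]] top [[476. 173.]]
1.8 lever [[244.  19.]] top [[485. 167.]]
1.85 lever [[245.  17.]] top [[493. 162.]]
1.9 lever [[245.  16.]] top [[501. 157.]]
```

Request:
{"api": "jog_arm", "payload": {"steps": [[-0.03, 0.024, -0.006, 0, 0, 0], [-0.036, 0.029, -0.006, 0, 0, 0], [-0.036, 0.029, -0.006, 0, 0, 0], [-0.036, 0.029, -0.006, 0, 0, 0], [-0.036, 0.029, -0.006, 0, 0, 0]], "gripper": 255}}

```text
time_s: 0.72
tool_pos: [0.2985, 0.3948, 0.2377]
tcp_rot: [[0.351, 0.936, -0.0], [0.936, -0.351, -0.001], [-0.001, -0.0, -1.0]]
wrist_force: [0.7, 0.4, 0.4]
grip_width: 0.0001
```

Request:
{"api": "jog_arm", "payload": {"steps": [[-0.036, 0.029, 0, 0, 0, 0], [-0.036, 0.029, 0, 0, 0, 0], [-0.036, 0.029, 0, 0, 0, 0], [-0.036, 0.029, 0, 0, 0, 0], [0, 0, 0, 0, 0, 0.1]]}}

```text
time_s: 1.35
tool_pos: [0.3571, 0.217, 0.2377]
tcp_rot: [[0.451, 0.892, -0.0], [0.892, -0.451, -0.002], [-0.002, 0.0, -1.0]]
wrist_force: [0.6, 0.6, -0.3]
grip_width: 0.0001
```

Request:
{"api": "jog_arm", "payload": {"steps": [[0, 0, 0, 0, 0, 0.14], [0, 0, 0, 0, 0, 0.14], [0, 0, 0, 0, 0, 0.14], [0, 0, 0, 0, 0, 0.13], [0, 0, 0, 0, 0, 0]]}}

```text
time_s: 1.98
tool_pos: [0.356, 0.2209, 0.2376]
tcp_rot: [[0.845, 0.534, -0.0], [0.534, -0.845, -0.0], [-0.001, 0.0, -1.0]]
wrist_force: [0.0, 0.5, 0.7]
grip_width: -0.0
```

```bash
cat >> h.py <<'E'
def rep(s,p=(.49,-.0675,.563)):
    c,sn=np.cos(p[2]),np.sin(p[2]);d=np.array(s['tool_pos'])-[p[0],p[1],0]
    R=np.array(s['tcp_rot']);L=np.array([[c,sn,0],[-sn,c,0],[0,0,1]])
    print('t',round(s['time_s'],2),'carrier tcp mm',(1000*L@d).round(1),'force',(L@np.array(s['wrist_force'])).round(1),'w',round(s['grip_width'],4));print((L@R).round(3).tolist())
E
python3 - <<'E'
from station import *
from h import *
rep(observe())
for n in("top","scene"):
    c=capture(n);cv2.imwrite(f"pics/{n}1.png",c['frame']);
E
```

```text
t 1.98 carrier tcp mm [ 40.6 315.4 237.6] force [0.3 0.4 0.7] w -0.0
[[1.0, 0.001, -0.001], [0.001, -1.0, -0.0], [-0.001, 0.0, -1.0]]
```

Request:
{"api": "jog_arm", "payload": {"steps": [[-0.01, 0.04, 0.008, 0, 0, 0], [-0.01, 0.04, 0.01, 0, 0, 0], [-0.01, 0.04, 0.01, 0, 0, 0], [-0.0106, 0.04, 0.01, 0, 0, 0], [0, 0, 0, 0, 0, 0]]}}

```text
time_s: 2.7
tool_pos: [0.4074, 0.0608, 0.1994]
tcp_rot: [[0.849, 0.529, -0.001], [0.529, -0.849, -0.001], [-0.001, 0.001, -1.0]]
wrist_force: [0.7, 0.3, 0.3]
grip_width: 0.0005
```

```bash
python3 - <<'E'
from station import *
from h import *
rep(observe())
out=[]
for n,b in(("top",(180,345,220,400)),("scene",(150,330,270,450))):
    c=capture(n);a=c['frame'][b[0]:b[1],b[2]:b[3]];out.append(cv2.resize(a,(400,400*a.shape[0]//a.shape[1]),interpolation=cv2.INTER_CUBIC)[:360])
cv2.imwrite("pics/two2.png",np.hstack(out))
E
```

```text
t 2.7 carrier tcp mm [ -1.4 152.6 199.4] force [ 0.8 -0.1  0.3] w 0.0005
[[1.0, -0.006, -0.001], [-0.006, -1.0, -0.001], [-0.001, 0.001, -1.0]]
```

View pics/two2.png

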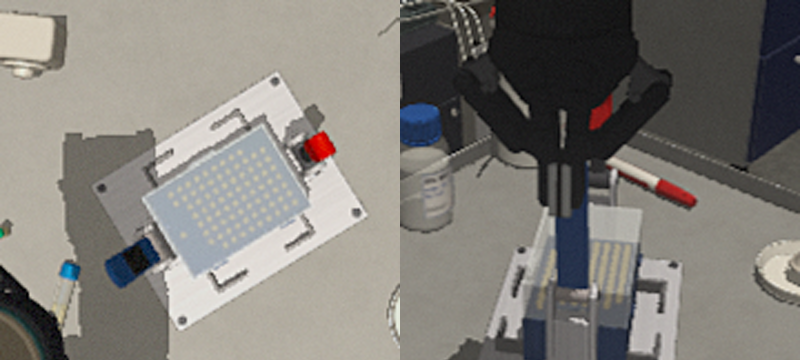

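```bash
python3 - <<'E'
from h import *
S=pickle.load(open("scene0.pkl","rb"));p=(.49,-.0675,.563)
print(proj(S,[[.4074,.0608,.1994]]),proj(S,C(p,[[0,.1526,.1994],[0,.0983,.23],strap(1.74,.105)])))
E
```

```text
[[342.02834084 257.5121396 ]] [[341.0584288  257.43108034]
 [346.6126351  219.66536966]
 [346.96302789 235.02848301]]
```

```bash
python3 - <<'E'
from station import *
from h import *
rep(observe())
c=capture("scene");a=c['frame'][190:290,280:400];a=cv2.resize(a,None,fx=6,fy=6,interpolation=cv2.INTER_CUBIC)
s=observe();u=(proj(c,[s['tool_pos']])[0]-[280,190])*6;print(u)
cv2.circle(a,(int(u[0]),int(u[1])),4,(0,255,0),-1)
cv2.imwrite("pics/z3.png",a)
E
```

```text
t 2.8 carrier tcp mm [  0.  155.4 199.7] force [-0.7  0.2 -1. ] w -0.0005
[[1.0, -0.001, -0.0], [-0.001, -1.0, 0.001], [-0.0, -0.001, -1.0]]
[362.63927697 411.09270089]
```

View pics/z3.png

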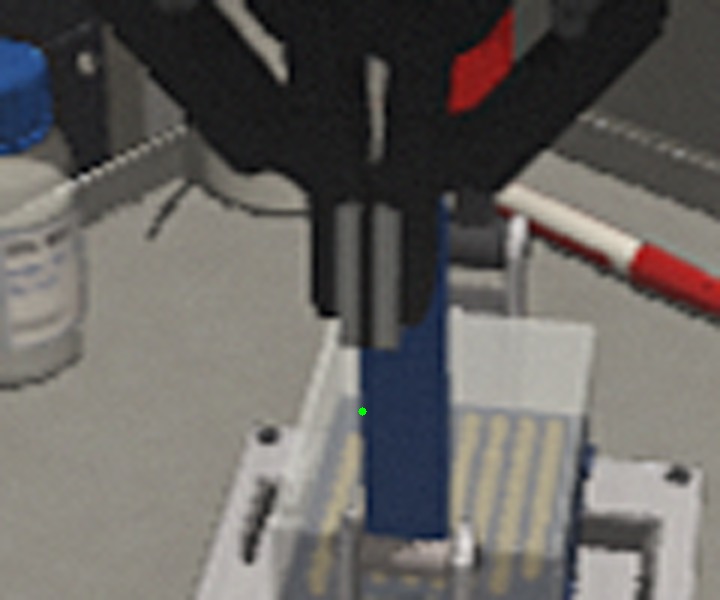

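```bash
python3 - <<'E'
from station import *
from h import *
c=capture("wrist");p=(.49,-.0675,.563);a=c['frame'].copy()
s=observe();print(c['K'],c['extrinsics'])
loc=np.array([[.08,-.103,.01],[-.08,-.103,.01],[-.08,.103,.01],[.08,.103,.01]])
for X in np.vstack([C(p,loc),C(p,strap(1.73)),C(p,lever(1.7))]):
    u=proj(c,X)[0];print(u);cv2.circle(a,(int(u[0]),int(u[1])),4,(0,255,0),-1)
t=np.array(s['tool_pos']);
for k in (0,.02,.04):
    u=proj(c,t+[0,0,k])[0];print(u);cv2.circle(a,(int(u[0]),int(u[1])),4,(0,0,255),-1)
cv2.imwrite("pics/w3.png",a)
T=capture("top");cv2.imwrite("pics/top3.png",T['frame'][180:420,140:340].repeat(3,0).repeat(3,1)[:600]); print(proj(T,t+[0,0,.0])-[140,180])
E
```

```text
[[335.72608154   0.         315.54978728]
 [  0.         335.72608154 244.73887052]
 [  0.           0.           1.        ]] [[ 8.44955719e-01  5.34836039e-01 -4.93981656e-04 -3.78645921e-01]
 [-5.05823469e-01  7.98819733e-01 -3.25621948e-01  1.94800792e-01]
 [-1.73759751e-01  2.75385995e-01  9.45499922e-01 -3.20318786e-01]
 [ 0.00000000e+00  0.00000000e+00  0.00000000e+00  1.00000000e+00]]
[374.83957682 400.36242556]
[254.97330932 400.19207039]
[244.54840111 255.95499432]
[385.5150427  256.15295956]
[314.2106559  417.67095018]
[314.38340529 563.59796479]
[315.50141152 288.96401523]
[315.47579967 307.25877863]
[315.44356743 330.28253908]
[[100.99846952 143.97633966]]
```

View pics/w3.png

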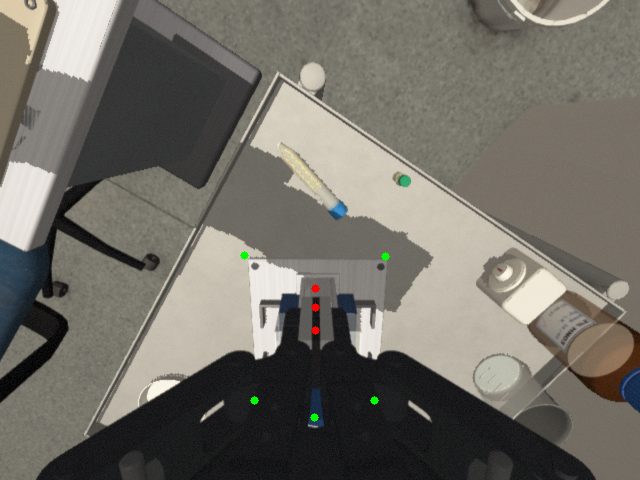

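View pics/top3.png

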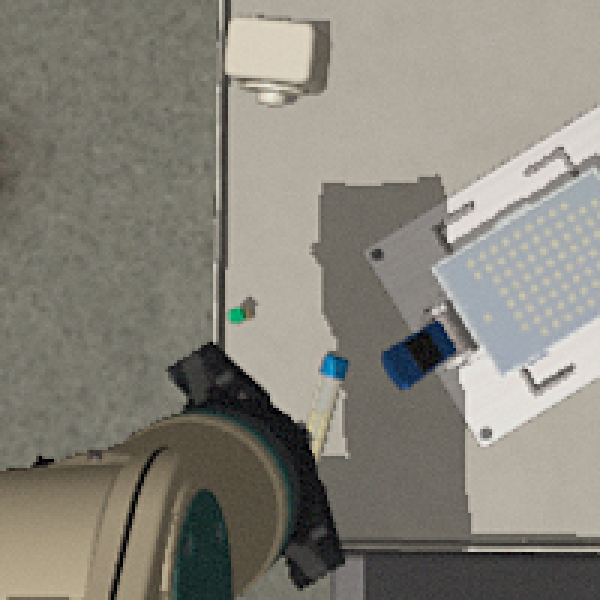

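```bash
python3 - <<'E'
from station import *
from h import *
c=capture("wrist");a=c['frame'][240:370,240:390];cv2.imwrite("pics/w4.png",cv2.resize(a,None,fx=4.6,fy=4.6,interpolation=cv2.INTER_CUBIC))
E
```

```text
(no output)
```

View pics/w4.png

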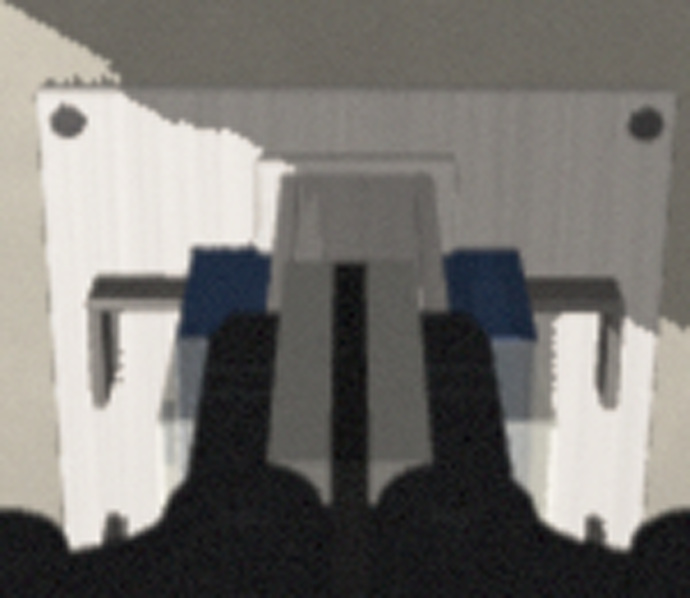

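Request:
{"api": "jog_arm", "payload": {"steps": [[0, 0, 0.025, 0, 0, 0], [0, 0.014, 0, 0, 0, 0], [0, 0.014, 0, 0, 0, 0], [0, 0.014, 0, 0, 0, 0], [0, 0, 0, 0, 0, 0]]}}

```text
time_s: 3.62
tool_pos: [0.4307, 0.027, 0.1753]
tcp_rot: [[0.848, 0.53, 0.002], [0.53, -0.848, -0.0], [0.001, 0.001, -1.0]]
wrist_force: [0.2, 0.5, 0.6]
grip_width: -0.0001
```

```bash
cat > look.py <<'E'
import sys
from station import *
from h import *
rep(observe())
out=[]
for n,b in(("top",(180,345,220,400)),("scene",(150,330,270,450))):
    c=capture(n);a=c['frame'][b[0]:b[1],b[2]:b[3]];out.append(cv2.resize(a,(400,400*a.shape[0]//a.shape[1]),interpolation=cv2.INTER_CUBIC)[:360])
cv2.imwrite(sys.argv[1],np.hstack(out))
E
python3 look.py pics/l4.png
```

```text
t 3.62 carrier tcp mm [  0.3 111.6 175.3] force [0.4 0.3 0.6] w -0.0001
[[1.0, -0.004, 0.001], [-0.004, -1.0, -0.001], [0.001, 0.001, -1.0]]
```

View pics/l4.png

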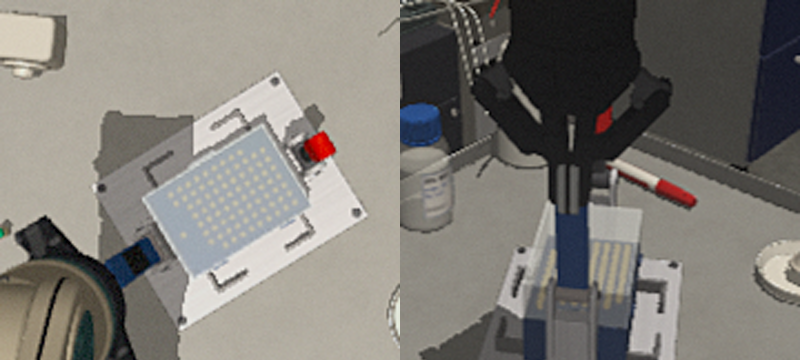

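Request:
{"api": "jog_arm", "payload": {"steps": [[0, 0.008, 0, 0, 0, 0], [0, 0.008, 0, 0, 0, 0], [0, 0.008, 0, 0, 0, 0], [0, 0.006, 0, 0, 0, 0], [0, 0, 0, 0, 0, 0]]}}

```text
time_s: 4.35
tool_pos: [0.4458, 0.0024, 0.1748]
tcp_rot: [[0.847, 0.532, 0.0], [0.532, -0.847, -0.0], [0.0, 0.0, -1.0]]
wrist_force: [-0.4, 0.5, 0.0]
grip_width: 0.0
```

```bash
python3 look.py pics/l5.png; python3 - <<'E'
import numpy as np
for a in np.linspace(1.57,0,12):
    print(round(a,2),round(1e3*(.074-.08*np.cos(a)+.011+.0025*np.sin(a))),round(1e3*(.096+.08*np.sin(a)+.0025*np.cos(a))))
E
```

```text
t 4.35 carrier tcp mm [-1.000e-01  8.270e+01  1.748e+02] force [-0.1  0.7  0. ] w 0.0
[[1.0, -0.002, 0.0], [-0.002, -1.0, -0.0], [0.0, 0.0, -1.0]]
1.57 87 176
1.43 76 176
1.28 65 173
1.14 54 170
1.0 44 165
0.86 34 158
0.71 26 150
0.57 19 141
0.43 13 131
0.29 9 121
0.14 6 110
0.0 5 98
```

View pics/l5.png

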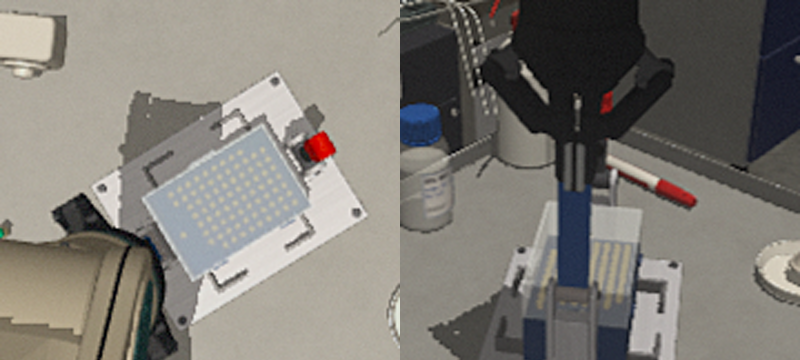

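Request:
{"api": "jog_arm", "payload": {"steps": [[0, 0.009, 0.001, 0, 0, 0], [0, 0.009, 0.001, 0, 0, 0], [0, 0.011, 0.003, 0, 0, 0], [0, 0.01, 0.005, 0, 0, 0], [0, 0.01, 0.007, 0, 0, 0]]}}

```text
time_s: 5.08
tool_pos: [0.4723, -0.0393, 0.1574]
tcp_rot: [[0.846, 0.533, 0.001], [0.533, -0.846, -0.0], [0.0, 0.0, -1.0]]
wrist_force: [-0.6, 0.8, 0.6]
grip_width: 0.0001
```

```bash
python3 look.py pics/l6.png
```

```text
t 5.08 carrier tcp mm [1.000e-01 3.330e+01 1.574e+02] force [-0.1  1.   0.6] w 0.0001
[[1.0, -0.001, 0.0], [-0.001, -1.0, -0.0], [0.0, 0.0, -1.0]]
```

View pics/l6.png

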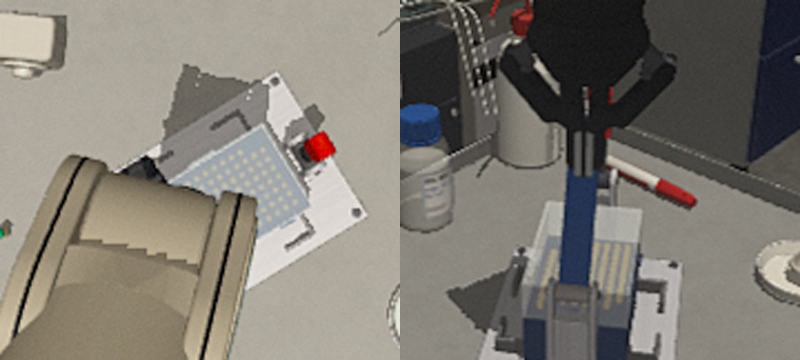

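Request:
{"api": "jog_arm", "payload": {"steps": [[0, 0.007, 0.008, 0, 0, 0], [0, 0.007, 0.009, 0, 0, 0], [0, 0.006, 0.01, 0, 0, 0], [0, 0.004, 0.01, 0, 0, 0], [0, 0, 0, 0, 0, 0]]}}

```text
time_s: 5.8
tool_pos: [0.4838, -0.059, 0.1198]
tcp_rot: [[0.847, 0.532, -0.002], [0.532, -0.847, 0.0], [-0.002, -0.001, -1.0]]
wrist_force: [-0.6, -0.5, -0.1]
grip_width: 0.0003
```

```bash
python3 look.py pics/l7.png
```

```text
t 5.8 carrier tcp mm [ -0.8  10.5 119.8] force [-0.8 -0.1 -0.1] w 0.0003
[[1.0, -0.002, -0.002], [-0.002, -1.0, 0.001], [-0.002, -0.001, -1.0]]
```

View pics/l7.png

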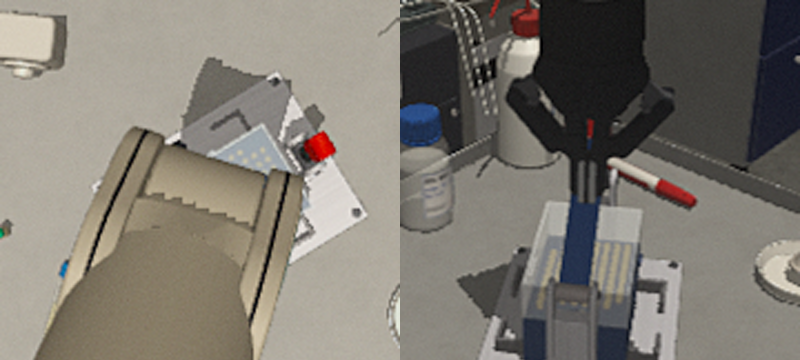

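Request:
{"api": "jog_arm", "payload": {"steps": [[0, 0.003, 0.008, 0, 0, 0], [0, 0.002, 0.008, 0, 0, 0], [0, 0, 0.004, 0, 0, 0], [0, 0, 0, 0, 0, 0], [0, 0, 0, 0, 0, 0]]}}

```text
time_s: 6.52
tool_pos: [0.4869, -0.0629, 0.1007]
tcp_rot: [[0.846, 0.533, -0.0], [0.533, -0.846, 0.0], [-0.0, -0.0, -1.0]]
wrist_force: [-0.1, 0.7, 0.8]
grip_width: -0.0002
```

```bash
python3 look.py pics/l8.png
```

```text
t 6.53 carrier tcp mm [ -0.2   5.6 100.7] force [0.2 0.6 0.8] w -0.0002
[[1.0, -0.001, -0.0], [-0.001, -1.0, 0.0], [-0.0, -0.0, -1.0]]
```

View pics/l8.png

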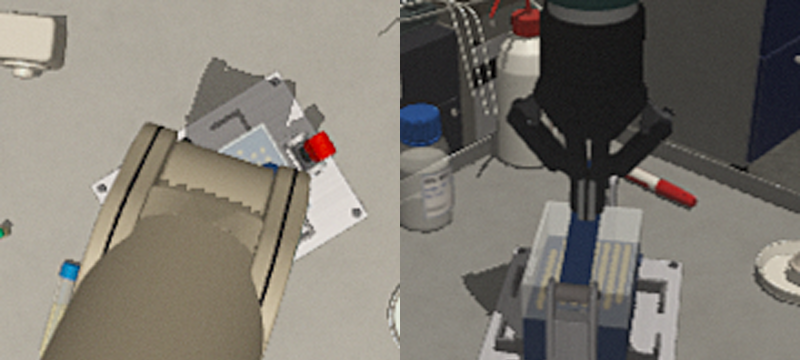

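Request:
{"api": "jog_arm", "payload": {"steps": [[0, 0, 0.003, 0, 0, 0], [0, 0, 0.003, 0, 0, 0], [0, 0, 0, 0, 0, 0]]}}

```text
time_s: 7.0
tool_pos: [0.4868, -0.0629, 0.0945]
tcp_rot: [[0.846, 0.533, -0.001], [0.533, -0.846, 0.0], [-0.0, -0.0, -1.0]]
wrist_force: [-0.3, 0.3, 0.5]
grip_width: 0.0003
```

Request:
{"api": "jog_arm", "payload": {"steps": [[0, 0, 0.003, 0, 0, 0], [0, 0, 0.001, 0, 0, 0], [0, 0, 0, 0, 0, 0]]}}

```text
time_s: 7.38
tool_pos: [0.4869, -0.0629, 0.0906]
tcp_rot: [[0.846, 0.533, -0.0], [0.533, -0.846, 0.0], [-0.0, -0.0, -1.0]]
wrist_force: [-0.1, 0.6, -0.4]
grip_width: 0.0001
```

```bash
python3 look.py pics/l9.png
```

```text
t 7.38 carrier tcp mm [-0.2  5.5 90.6] force [ 0.3  0.6 -0.4] w 0.0001
[[1.0, -0.001, -0.0], [-0.001, -1.0, 0.0], [-0.0, -0.0, -1.0]]
```

View pics/l9.png

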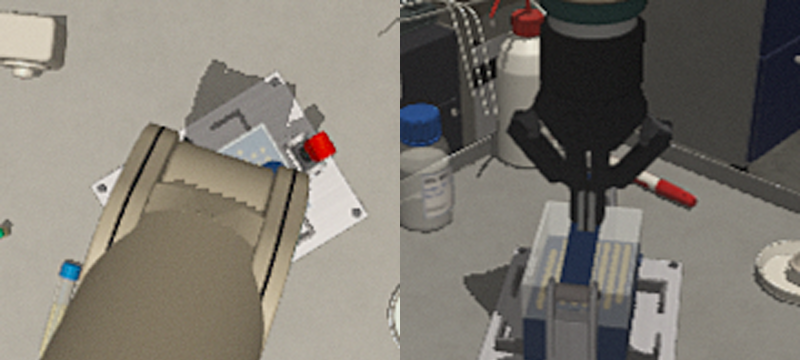

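Request:
{"api": "jog_arm", "payload": {"steps": [[0, 0, 0.002, 0, 0, 0], [0, 0, 0.002, 0, 0, 0], [0, 0, 0, 0, 0, 0]]}}

```text
time_s: 7.85
tool_pos: [0.487, -0.0629, 0.0866]
tcp_rot: [[0.846, 0.533, -0.0], [0.533, -0.846, 0.0], [-0.0, -0.0, -1.0]]
wrist_force: [0.3, -0.4, -0.2]
grip_width: 0.0001
```

Request:
{"api": "jog_arm", "payload": {"steps": [[0, 0, 0.002, 0, 0, 0], [0, 0, 0, 0, 0, 0]]}}

```text
time_s: 8.1
tool_pos: [0.487, -0.0629, 0.0846]
tcp_rot: [[0.846, 0.533, -0.0], [0.533, -0.846, 0.0], [-0.0, -0.0, -1.0]]
wrist_force: [0.4, 0.7, -0.1]
grip_width: -0.0001
```

Request:
{"api": "jog_arm", "payload": {"steps": [[0, 0, 0.002, 0, 0, 0], [0, 0, 0, 0, 0, 0]]}}

```text
time_s: 8.35
tool_pos: [0.487, -0.0629, 0.0826]
tcp_rot: [[0.846, 0.533, -0.0], [0.533, -0.846, 0.0], [-0.0, -0.0, -1.0]]
wrist_force: [0.2, 0.5, -0.1]
grip_width: 0.0
```

```bash
python3 look.py pics/l10.png
```

```text
t 8.35 carrier tcp mm [-0.1  5.5 82.6] force [ 0.5  0.3 -0.1] w 0.0
[[1.0, -0.001, -0.0], [-0.001, -1.0, 0.0], [-0.0, -0.0, -1.0]]
```

View pics/l10.png

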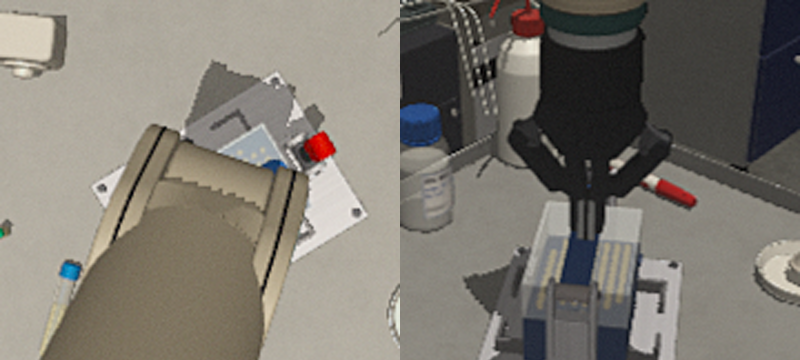

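```bash
cat > zs.py <<'E'
import sys
from station import *
from h import *
c=capture("scene");a=c['frame'][210:310,320:410].copy()
a=cv2.resize(a,None,fx=6,fy=6,interpolation=cv2.INTER_CUBIC)
p=(.49,-.0675,.563)
for x in (-.012,.012):
  for ang,col in ((0,(0,255,0)),(.1,(0,0,255))):
    u=(proj(c,C(p,strap(ang,.134,x)+[0,0,.0025]))[0]-[320,210])*6;print(ang,u.round())
    cv2.circle(a,(int(u[0]),int(u[1])),3,col,-1)
cv2.imwrite(sys.argv[1],a)
E
python3 zs.py pics/z10.png
```

```text
0 [260. 178.]
0.1 [261. 143.]
0 [185. 172.]
0.1 [185. 137.]
```

View pics/z10.png

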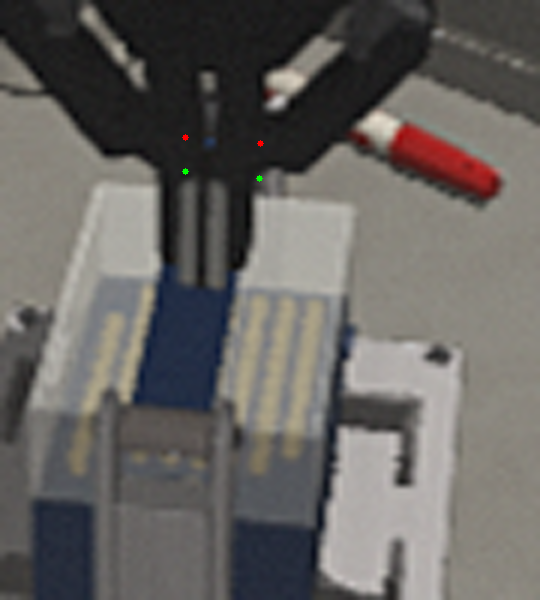

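Request:
{"api": "jog_arm", "payload": {"steps": [[0, 0, 0.002, 0, 0, 0], [0, 0, 0.002, 0, 0, 0], [0, 0, 0, 0, 0, 0]]}}

```text
time_s: 8.88
tool_pos: [0.487, -0.0629, 0.0786]
tcp_rot: [[0.846, 0.533, -0.0], [0.533, -0.846, 0.0], [-0.0, -0.0, -1.0]]
wrist_force: [0.2, 0.1, -0.4]
grip_width: 0.0001
```

Request:
{"api": "jog_arm", "payload": {"steps": [[0, 0, 0.0015, 0, 0, 0], [0, 0, 0, 0, 0, 0]]}}

```text
time_s: 9.12
tool_pos: [0.487, -0.0629, 0.0772]
tcp_rot: [[0.846, 0.533, -0.0], [0.533, -0.846, 0.0], [-0.0, -0.0, -1.0]]
wrist_force: [0.2, 0.9, 0.4]
grip_width: -0.0001
```

```bash
python3 zs.py pics/z11.png; python3 look.py pics/l11.png
```

```text
0 [260. 178.]
0.1 [261. 143.]
0 [185. 172.]
0.1 [185. 137.]
t 9.18 carrier tcp mm [-0.1  5.6 77.2] force [-0.1 -0.3 -0.3] w 0.0
[[1.0, -0.001, -0.0], [-0.001, -1.0, 0.0], [-0.0, -0.0, -1.0]]
```

View pics/z11.png

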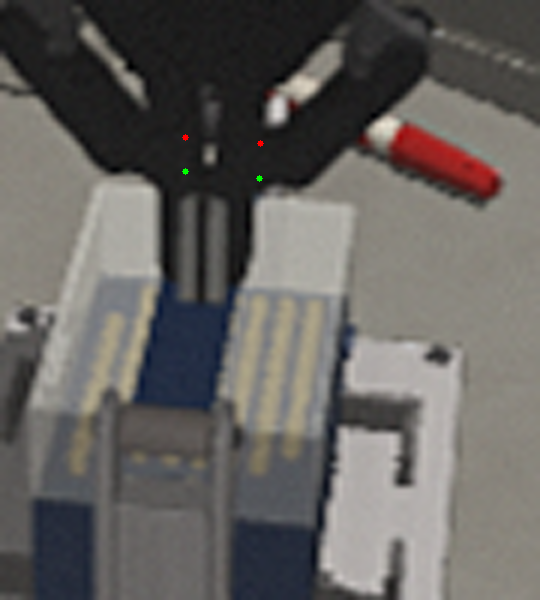

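Request:
{"api": "jog_arm", "payload": {"steps": [[0, 0, 0.001, 0, 0, 0], [0, 0, 0.001, 0, 0, 0], [0, 0, 0, 0, 0, 0]]}}

```text
time_s: 9.65
tool_pos: [0.4871, -0.063, 0.0752]
tcp_rot: [[0.846, 0.533, -0.0], [0.533, -0.846, 0.0], [-0.0, -0.0, -1.0]]
wrist_force: [0.3, -0.3, -0.1]
grip_width: 0.0001
```

Request:
{"api": "jog_arm", "payload": {"steps": [[0, 0, 0.001, 0, 0, 0], [0, 0, 0.001, 0, 0, 0], [0, 0, 0, 0, 0, 0]]}}

```text
time_s: 10.02
tool_pos: [0.4871, -0.063, 0.0739]
tcp_rot: [[0.846, 0.533, 0.0], [0.533, -0.846, 0.0], [0.0, -0.0, -1.0]]
wrist_force: [-2.1, 0.7, 7.7]
grip_width: -0.0005
```

```bash
python3 zs.py pics/z12.png; python3 look.py pics/l12.png
```

```text
0 [260. 178.]
0.1 [261. 143.]
0 [185. 172.]
0.1 [185. 137.]
t 10.07 carrier tcp mm [ 0.   5.4 73.9] force [-1.5  0.8  7.5] w -0.0001
[[1.0, -0.001, 0.0], [-0.001, -1.0, 0.0], [0.0, -0.0, -1.0]]
```

View pics/z12.png

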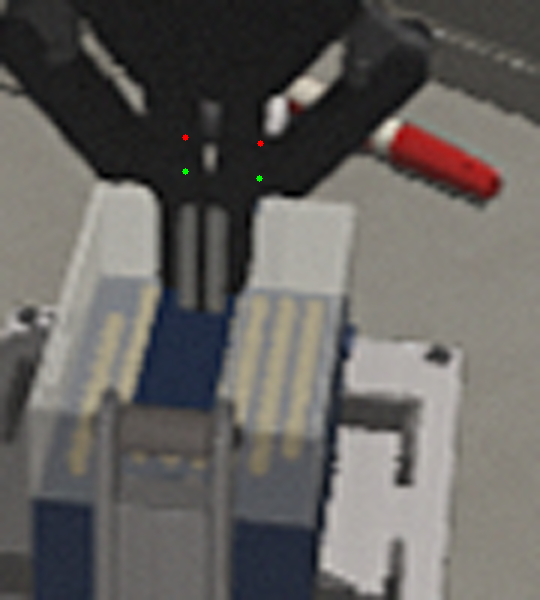

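View pics/l12.png

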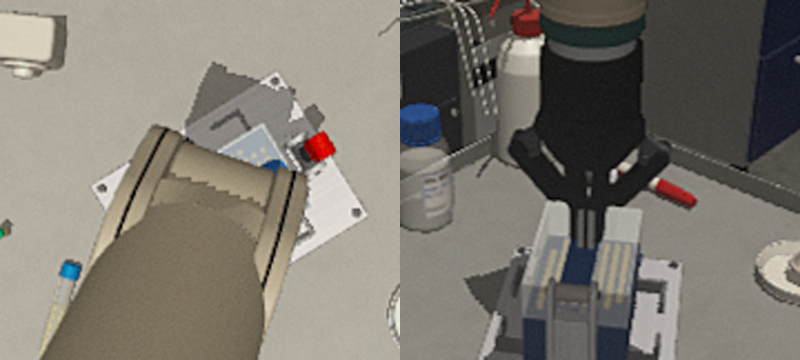

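Request:
{"api": "jog_arm", "payload": {"steps": [[0, 0, 0.001, 0, 0, 0], [0, 0, 0, 0, 0, 0], [0, 0, 0, 0, 0, 0]]}}

```text
time_s: 10.55
tool_pos: [0.4872, -0.063, 0.0737]
tcp_rot: [[0.846, 0.533, 0.001], [0.533, -0.846, 0.001], [0.001, 0.0, -1.0]]
wrist_force: [-3.1, 0.5, 16.7]
grip_width: -0.0005
```

Request:
{"api": "jog_arm", "payload": {"steps": [[0, 0, -0.03, 0, 0, 0], [0, 0, -0.05, 0, 0, 0], [0, 0, -0.05, 0, 0, 0], [0, 0, -0.02, 0, 0, 0], [0, 0, 0, 0, 0, 0]]}}

```text
time_s: 11.18
tool_pos: [0.4881, -0.063, 0.2236]
tcp_rot: [[0.846, 0.533, 0.004], [0.533, -0.846, 0.0], [0.003, 0.002, -1.0]]
wrist_force: [-0.4, -1.1, -0.4]
grip_width: -0.0001
```

```bash
python3 zs.py pics/z13.png; python3 look.py pics/l13.png
```

```text
0 [260. 178.]
0.1 [261. 143.]
0 [185. 172.]
0.1 [185. 137.]
t 11.22 carrier tcp mm [  0.    5.5 222.3] force [ 0.5  0.6 -0.6] w -0.0
[[1.0, -0.001, 0.001], [-0.001, -1.0, -0.0], [0.001, 0.0, -1.0]]
```

View pics/z13.png

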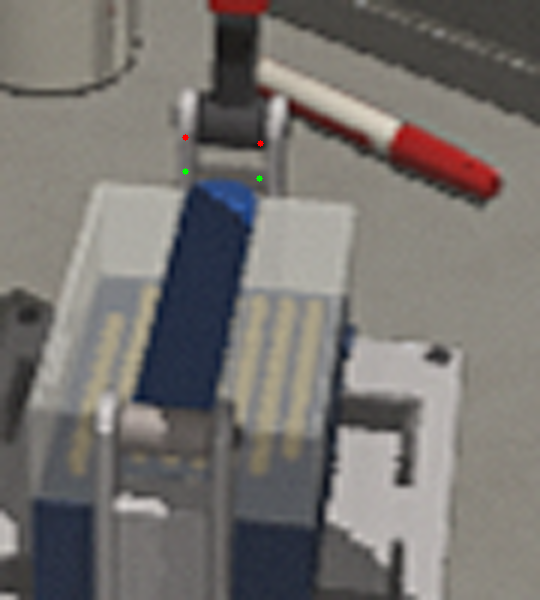

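View pics/l13.png

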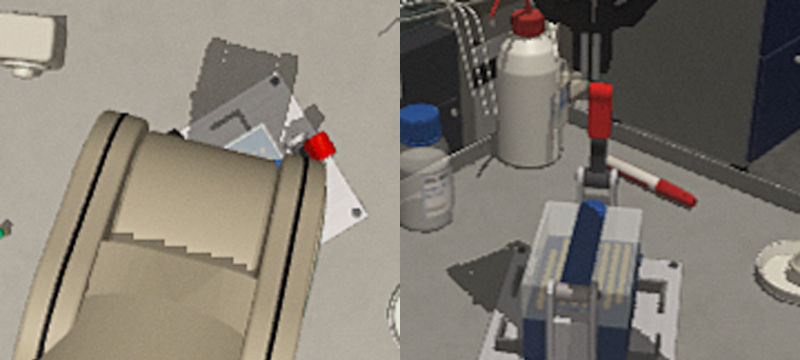

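Request:
{"api": "jog_arm", "payload": {"steps": [[0, 0, -0.03, 0, 0, 0], [0, 0.04, -0.005, 0, 0, 0], [0, 0.055, 0, 0, 0, 0], [0, 0.055, 0, 0, 0, 0], [0, 0, 0, 0, 0, 0]]}}

```text
time_s: 11.95
tool_pos: [0.567, -0.1947, 0.255]
tcp_rot: [[0.849, 0.528, -0.003], [0.528, -0.849, -0.003], [-0.004, 0.001, -1.0]]
wrist_force: [0.3, 0.8, -1.5]
grip_width: -0.0002
```

```bash
python3 look.py pics/l14.png
python3 - <<'E'
import numpy as np
for a in np.linspace(1.7,0,13):
    print(round(a,2),round(1e3*(-.078+.065*np.cos(a)-.006*np.sin(a)-.011)),round(1e3*(.108+.065*np.sin(a)+.006*np.cos(a)-.024)))
E
```

```text
t 11.95 carrier tcp mm [  -2.8 -148.7  255. ] force [ 0.7  0.6 -1.5] w -0.0002
[[1.0, -0.007, -0.004], [-0.007, -1.0, -0.001], [-0.004, 0.001, -1.0]]
1.7 -103 148
1.56 -94 149
1.42 -85 149
1.27 -76 148
1.13 -67 145
0.99 -58 142
0.85 -51 137
0.71 -44 131
0.57 -37 124
0.43 -32 116
0.28 -28 108
0.14 -25 99
0.0 -24 90
```

View pics/l14.png

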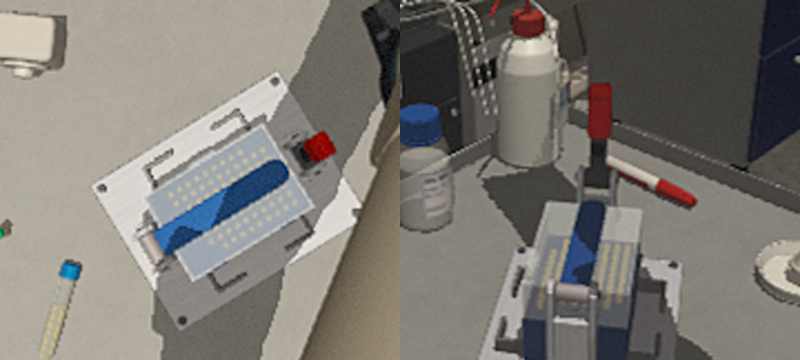

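Request:
{"api": "jog_arm", "payload": {"steps": [[0, 0, 0.04, 0, 0, 0], [0, 0, 0.04, 0, 0, 0], [0, 0, 0.026, 0, 0, 0], [0, 0, 0, 0, 0, 0]]}}

```text
time_s: 12.55
tool_pos: [0.5648, -0.1873, 0.1491]
tcp_rot: [[0.845, 0.534, -0.006], [0.534, -0.845, 0.003], [-0.003, -0.005, -1.0]]
wrist_force: [-0.2, 0.3, -0.1]
grip_width: -0.0
```

```bash
python3 look.py pics/l15.png
```

```text
t 12.55 carrier tcp mm [  -0.7 -141.2  149.1] force [-0.   0.3 -0.1] w -0.0
[[1.0, 0.001, -0.003], [0.001, -1.0, 0.005], [-0.003, -0.005, -1.0]]
```

View pics/l15.png

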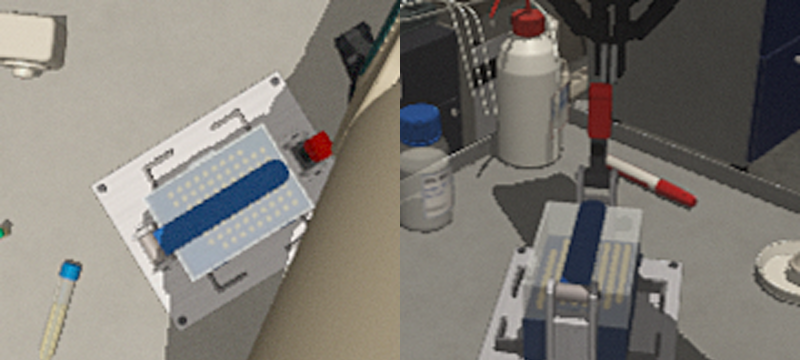

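Request:
{"api": "jog_arm", "payload": {"steps": [[0, -0.012, 0, 0, 0, 0], [0, -0.012, 0, 0, 0, 0], [0, -0.012, 0, 0, 0, 0], [0, -0.012, 0, 0, 0, 0], [0, 0, 0, 0, 0, 0]]}}

```text
time_s: 13.28
tool_pos: [0.541, -0.148, 0.1515]
tcp_rot: [[0.845, 0.534, -0.0], [0.534, -0.845, 0.001], [0.0, -0.001, -1.0]]
wrist_force: [0.0, -0.6, -0.6]
grip_width: -0.0004
```

```bash
python3 look.py pics/l16.png
```

```text
t 13.28 carrier tcp mm [  0.2 -95.2 151.5] force [-0.3 -0.6 -0.6] w -0.0004
[[1.0, 0.0, 0.0], [0.0, -1.0, 0.001], [0.0, -0.001, -1.0]]
```

View pics/l16.png

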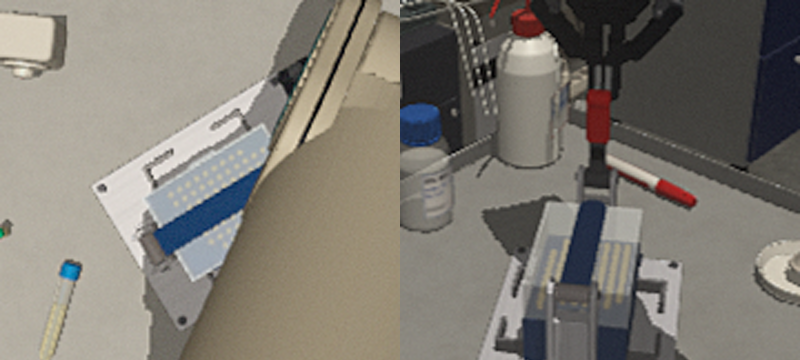

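Request:
{"api": "jog_arm", "payload": {"steps": [[0, -0.01, 0.002, 0, 0, 0], [0, -0.009, 0.002, 0, 0, 0], [0, -0.009, 0.003, 0, 0, 0], [0, -0.009, 0.003, 0, 0, 0], [0, -0.007, 0.005, 0, 0, 0]]}}

```text
time_s: 14.0
tool_pos: [0.5175, -0.1112, 0.1361]
tcp_rot: [[0.846, 0.533, -0.0], [0.533, -0.846, 0.001], [-0.0, -0.001, -1.0]]
wrist_force: [-0.3, -0.2, 2.4]
grip_width: -0.0001
```

```bash
python3 look.py pics/l17.png
```

```text
t 14.0 carrier tcp mm [-1.000e-01 -5.160e+01  1.361e+02] force [-0.4 -0.   2.4] w -0.0001
[[1.0, -0.001, -0.0], [-0.001, -1.0, 0.001], [-0.0, -0.001, -1.0]]
```

View pics/l17.png

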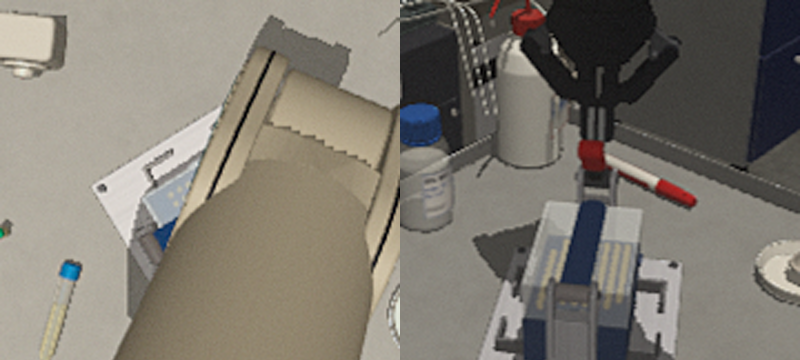

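Lever is about halfway down and tracking. Continue along the arc.

Request:
{"api": "jog_arm", "payload": {"steps": [[0, -0.007, 0.006, 0, 0, 0], [0, -0.007, 0.007, 0, 0, 0], [0, -0.005, 0.008, 0, 0, 0], [0, -0.004, 0.006, 0, 0, 0], [0, 0, 0, 0, 0, 0]]}}

```text
time_s: 14.72
tool_pos: [0.5046, -0.0918, 0.1085]
tcp_rot: [[0.846, 0.533, -0.002], [0.533, -0.846, 0.001], [-0.002, -0.002, -1.0]]
wrist_force: [0.2, -0.6, -0.2]
grip_width: -0.0001
```

```bash
python3 look.py pics/l18.png
```

```text
t 14.72 carrier tcp mm [ -0.6 -28.4 108.5] force [-0.2 -0.7 -0.2] w -0.0001
[[1.0, -0.001, -0.002], [-0.001, -1.0, 0.002], [-0.002, -0.002, -1.0]]
```

View pics/l18.png

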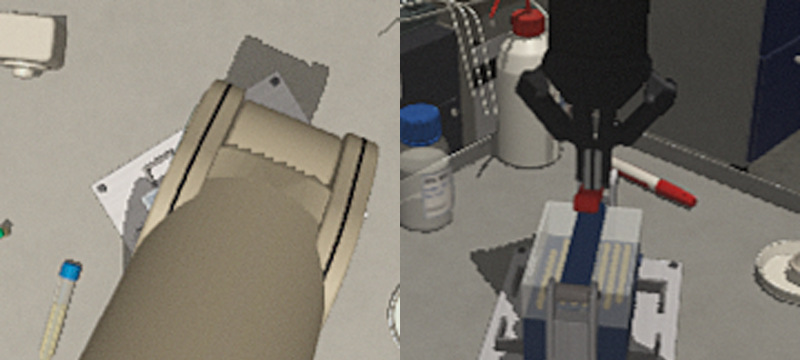

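Request:
{"api": "jog_arm", "payload": {"steps": [[0, -0.003, 0.005, 0, 0, 0], [0, -0.001, 0.005, 0, 0, 0], [0, 0, 0.002, 0, 0, 0], [0, 0, 0, 0, 0, 0]]}}

```text
time_s: 15.32
tool_pos: [0.5032, -0.0889, 0.097]
tcp_rot: [[0.846, 0.533, -0.001], [0.533, -0.846, 0.0], [-0.001, -0.001, -1.0]]
wrist_force: [0.2, -0.1, 0.1]
grip_width: 0.0002
```

Request:
{"api": "jog_arm", "payload": {"steps": [[0, 0, 0.002, 0, 0, 0], [0, 0, 0, 0, 0, 0]]}}

```text
time_s: 15.58
tool_pos: [0.5033, -0.089, 0.0951]
tcp_rot: [[0.846, 0.533, -0.001], [0.533, -0.846, 0.0], [-0.0, -0.001, -1.0]]
wrist_force: [-0.2, -0.2, 0.6]
grip_width: 0.0001
```

Request:
{"api": "jog_arm", "payload": {"steps": [[0, 0, 0.0015, 0, 0, 0], [0, 0, 0, 0, 0, 0]]}}

```text
time_s: 15.82
tool_pos: [0.5035, -0.0892, 0.0937]
tcp_rot: [[0.846, 0.533, -0.0], [0.533, -0.846, -0.0], [-0.0, -0.0, -1.0]]
wrist_force: [0.5, -1.6, 0.8]
grip_width: 0.0004
```

```bash
python3 look.py pics/l19.png
```

```text
t 15.82 carrier tcp mm [ -0.1 -25.6  93.7] force [-0.5 -1.6  0.8] w 0.0004
[[1.0, -0.001, -0.0], [-0.001, -1.0, 0.0], [-0.0, -0.0, -1.0]]
```

View pics/l19.png

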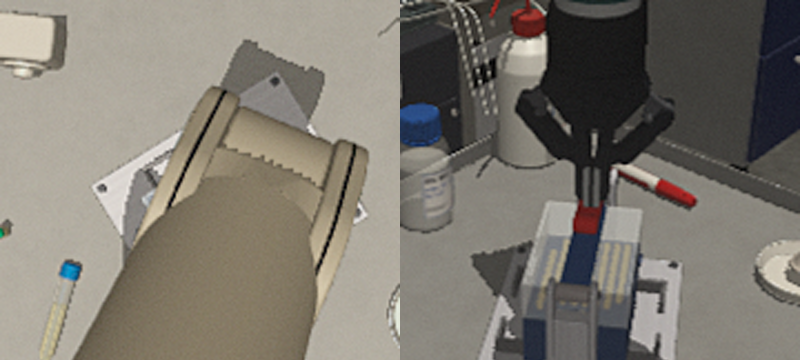

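Request:
{"api": "jog_arm", "payload": {"steps": [[0, 0, 0.0015, 0, 0, 0], [0, 0, 0, 0, 0, 0]]}}

```text
time_s: 16.18
tool_pos: [0.5036, -0.0893, 0.0922]
tcp_rot: [[0.846, 0.533, 0.0], [0.533, -0.846, -0.0], [-0.0, 0.0, -1.0]]
wrist_force: [0.6, -0.1, 0.7]
grip_width: -0.0
```

Request:
{"api": "jog_arm", "payload": {"steps": [[0, 0, 0.0015, 0, 0, 0], [0, 0, 0, 0, 0, 0]]}}

```text
time_s: 16.42
tool_pos: [0.5036, -0.0892, 0.0906]
tcp_rot: [[0.846, 0.533, -0.0], [0.533, -0.846, -0.0], [-0.0, -0.0, -1.0]]
wrist_force: [-0.3, 0.4, 0.6]
grip_width: 0.0
```

Request:
{"api": "jog_arm", "payload": {"steps": [[0, 0, 0.001, 0, 0, 0], [0, 0, 0, 0, 0, 0]]}}

```text
time_s: 16.68
tool_pos: [0.5036, -0.0892, 0.0903]
tcp_rot: [[0.846, 0.533, 0.0], [0.533, -0.846, 0.0], [0.0, -0.0, -1.0]]
wrist_force: [-1.4, 0.7, 7.7]
grip_width: -0.0001
```

Request:
{"api": "jog_arm", "payload": {"steps": [[0, 0, 0.001, 0, 0, 0], [0, 0, 0, 0, 0, 0], [0, 0, 0, 0, 0, 0]]}}

```text
time_s: 17.05
tool_pos: [0.5037, -0.0892, 0.09]
tcp_rot: [[0.846, 0.533, 0.001], [0.533, -0.846, 0.001], [0.001, -0.0, -1.0]]
wrist_force: [-2.9, 1.3, 13.7]
grip_width: -0.0001
```

Request:
{"api": "jog_arm", "payload": {"steps": [[0, 0, -0.03, 0, 0, 0], [0, 0, -0.05, 0, 0, 0], [0, 0, -0.05, 0, 0, 0], [0, 0.05, -0.01, 0, 0, 0], [0, 0, 0, 0, 0, 0]]}}

```text
time_s: 17.68
tool_pos: [0.5323, -0.1356, 0.2303]
tcp_rot: [[0.848, 0.529, 0.005], [0.529, -0.848, -0.004], [0.002, 0.005, -1.0]]
wrist_force: [-1.0, 0.2, -0.7]
grip_width: -0.0002
```

Request:
{"api": "jog_arm", "payload": {"steps": [[0, 0.05, 0, 0, 0, 0], [0, 0.05, 0, 0, 0, 0], [0, 0, 0, 0, 0, 0]]}}

```text
time_s: 18.05
tool_pos: [0.5835, -0.22, 0.2276]
tcp_rot: [[0.849, 0.529, -0.001], [0.529, -0.849, -0.002], [-0.002, 0.002, -1.0]]
wrist_force: [-0.7, 0.7, -0.1]
grip_width: 0.0002
```

```bash
python3 look.py pics/l20.png; python3 - <<'E'
from station import *
from h import *
p=(.49,-.0675,.563);c=capture("scene");a=cv2.resize(c['frame'][200:300,320:410],None,fx=6,fy=6,interpolation=cv2.INTER_CUBIC)
for ang,col in((0,(0,255,0)),(.1,(255,255,0))):
    u=(proj(c,C(p,lever(ang)))[0]-[320,200])*6;cv2.circle(a,(int(u[0]),int(u[1])),3,col,-1);print(u)
cv2.imwrite("pics/z20.png",a);cv2.imwrite("pics/full20.png",c['frame'])
t=capture("top");cv2.imwrite("pics/top20.png",t['frame'])
E
```

```text
t 18.05 carrier tcp mm [  -2.3 -178.8  227.6] force [-0.2  1.  -0.1] w 0.0002
[[1.0, -0.006, -0.002], [-0.006, -1.0, -0.002], [-0.002, 0.002, -1.0]]
[195.33612551 331.17350285]
[196.09699129 305.69792139]
```

View pics/z20.png

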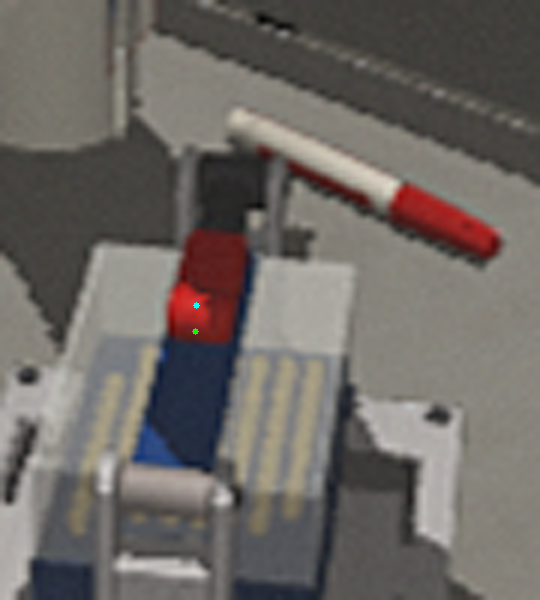

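View pics/full20.png

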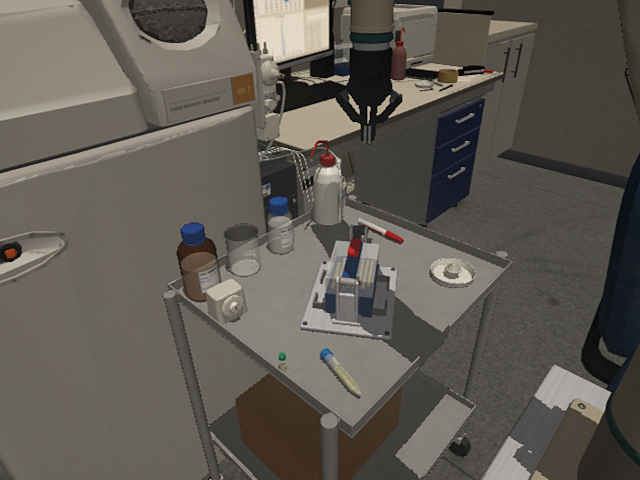

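View pics/top20.png

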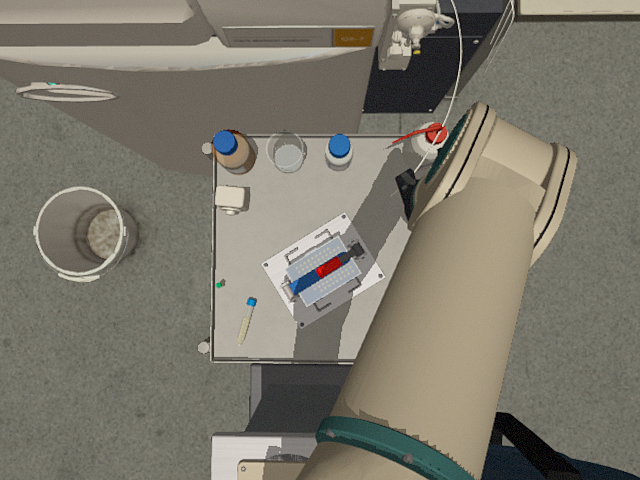

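```bash
python3 -c "
from station import *
print(job_done())"
```

```text
the job is handed in; nothing more can be done
None
```

I pushed the blue strap down across the lid first, with the lever still standing open. Then I pushed the red lever flat over the strap, backed the arm off and handed the job in at about 18 s of the 51 s allowed. No verdict came back.

**Strap:** it met a hard stop under about 17 N of press. Pictures taken afterwards show it lying flat across the lid.

**Lever:** it met its stop under about 14 N. The contact height works out at about 114 mm above the trolley top, against the 114 to 116 mm given. The grip end sits where a shut lever should appear in the scene view.

**Box and bystanders:** judged by eye from the final top and scene pictures, the box is seated and the bystanders have not moved. The wrist force on the free arm read about zero, so it was touching nothing.

**Disagreements:**
- **Fingertip offset:** the closed fingertips sat about 24 mm behind the reported TCP, seen in the pictures and confirmed by the strap contact. I relied on contact force to find both stops.
- **Camera offset:** the two cameras placed the carrier about 5 mm apart in x. I used the average.

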